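# Close up the culture-dish case

## Task

Close up the grey dish case: first push the upright white retaining plate inside it down until it lies flat over the dishes, then push the cover over from behind and press it fully shut on top. Only push with the fingers: do not grip, lift or drag the case or its parts, and leave the other things on the bench as they stand. Finish with the hand clear of everything.

Things in the scene. Friction and masses are not known exactly. Their poses are not given: they have to be found in the camera images.
- case: Open grey plastic case for culture dishes, 190 (x) x 105 (y) x 75 mm high to its rim, walls 6 mm, 2.2 kg with its contents, standing loose on rubber feet. Origin: centre of its underside; x runs from the near wall (where the white plate is hinged) to the far wall (where the cover is hinged), y along the hinges, z up. It holds two short stacks of dishes, fixed, reaching 51 mm above the underside. A 6 mm black catch stands out from the middle of the near wall.
- plate (a joint): Angle of the white retaining plate about its hinge, rad: 0 = folded down flat over the dishes (stop), 1.57 = upright, 1.62 = stop. A stiff hinge holds it at any angle; about 0.1 N m moves it (1 N at 0.1 m from the hinge).
- plate_hinge (a point): Middle of the plate's hinge axis, just inside the near wall: x -85 mm, z 60 mm in the case's frame; the axis runs along the case's y. The point's axes turn with the plate: x along the plate from hinge to free edge, y along the hinge.
- plate_edge (a point): Middle of the free edge of the white retaining plate (135 mm from hinge to free edge, 84 mm wide along the hinge, 4 mm thick, hinge axis in the middle of the thickness). Axes turn with the plate: x from hinge to free edge, z square to the face, up when folded down and towards the near side (the pushing side) when upright.
- cover (a joint): Angle of the grey cover about its hinge, rad: 0 = shut on the rim (stop), 1.57 = upright, 1.75 = stop, leaning back away from the case. A stiff hinge holds it at any angle; about 0.4 N m, less or more its own weight (0.2 kg), moves it: some 2 to 4 N near the free edge.
- cover_hinge (a point): Middle of the cover's hinge axis, on top of the far rim: x +95 mm, z 75 mm in the case's frame; the axis runs along the case's y. The cover's underside lies in the plane of the axis.
- cover_edge (a point): Middle of the cover's free edge, 190 mm from the hinge axis, on its outer face. The cover is 107 mm wide along the hinge, 8 mm thick at its outermost: a 5 mm panel with a middle field (all but a border of about 13 mm) raised 3 mm; a black tab 40 mm wide reaches 11 mm past the free edge. Axes turn with the cover: x from free edge to hinge, z out of the outer face (up when shut, away from the case when open).
- dye_bottle_mid (a point): Half-way up a white reagent bottle with a blue cap, 36 mm across, 85 mm tall, beside the case; leave it.
- oil_bottle_mid (a point): Half-way up a small brown bottle with a black cap, 30 mm across, 70 mm tall, beside the case; leave it.
- petri_dish_mid (a point): Centre of a clear lidded dish, 61 mm across, 16 mm high, beside the case; leave it.
- coverglasses_mid (a point): Centre of a small cover-glass box, 50 x 50 x 20 mm, beside the case; leave it.
- marker_mid (a point): Centre of a marker pen lying beyond the dish on the same side of the case, 138 mm long, 12 mm high; leave it.
- tube_rack_mid (a point): Centre of a clear rack of capped tubes, 54 x 147 x 92 mm, to the right at the back; leave it.

How it is judged:
By the outcome, as a careful person would: the job done as asked, in the order asked, and still so for the second after the job is handed in, with the robot touching nothing.
It also fails if it takes over 54 s, if anything falls off the work surface, if the arm or the gripper's body presses on something with over 40 N, if the wrist force passes 120 N, or if a joint passes its speed limit or range.

## Robot

A 6-joint arm with a two-finger parallel gripper is mounted at the origin on the work surface; the furniture and walls round the work are solid. World frame = base frame: x ahead of the robot, y to its left, z up, the work surface at z = 0. Lengths are in m, angles in rad, forces in N, time in s.
With the tool pointing down it reaches from about 0.25 to 0.85 m from the base axis. Payload 12.5 kg.
Tool frame: the origin (TCP) lies midway between the tips of the shut fingers; the grasp point (between the pads) lies arm.grip_depth behind it (arm.grip_depth is the distance from the TCP to the grasp point, in m); z points along the fingers, y is the line along which they close (so a half turn about z gives the same grasp; the last joint's range is limited). The gripper opens to 93 mm and grips with 3 to 60 N. Pads are 15 mm wide; open, the fingers measure 128 mm over their backs; the gripper's body (75 mm by 188 mm) begins 65 mm behind the grasp point.
Start: joints at [-1.308, 0.351, 1.652, -0, 1.139, -0.085], TCP at [0.187, -0.517, 0.195] pointing down, gripper open.
Joint ranges: [-2.75, 2.75], [-0.79, 2.1], [0.01, 2.65], [-1.57, 4.71], [0.07, 3.14], [-2.87, 2.87]. Speed limits (rad/s): [2.22, 2.22, 2.79, 3.14, 3.14, 3.14].

## Interface

Orientations are given as a unit quaternion [w, x, y, z].
In Python, from bench import arm gives the robot as it stands.
- The arm moves only by the tool carry_out, never from a script. Its argument "rows" is a list of rows, each a list of 7 numbers: the shift along the tool's x, y, z in m, then the turn, a rotation vector about the tool's x, y, z in rad, then the gripper command: -1 is shut, 1 is fully open, values between are in proportion. A call has 1 to 20 rows; each row shifts and turns the commanded pose from where the row before left it, along the tool's axes as they then stand; what a row does not reach is not made up. A row lasts 1/10 s, in which the tool goes at most 50 mm and 8.59 degrees, less where a joint would pass 70% of its speed; a pose out of reach is approached as far as the arm can. A call is refused whole if a number of a shift passes 0.05 or a number of a turn 0.15, either way. A call with a gripper value outside its range is refused whole. The fingers move at their own pace and stop on an object; "force" is the grip in N (left out, the last holds). Time passes only in rows, so rows that do not move let the fingers close. It gives the time, the measured TCP pose, the force, the opening and the grip force at its end, in the units of the state.
- arm.state(): the state, without advancing time (a new reading comes with each control period).
- arm.snapshot(name): name is "scene" or "top" or "wrist"; returns a dict with "img" (480x640x3 uint8, red, green, blue), "depth" (480x640 float32, m along the optical axis (not along the pixel's ray), 0 where there is no reading), "fx", "fy", "cx", "cy" (pixels), "k1" (the pictures are not rectified: a ray, as slopes to the right and down, at radius r is drawn at 1 + k1 r^2 times it, then the intrinsics apply), "R" (3x3) and "t" (3): a world point X has camera coordinates R X + t. Camera axes: x right, y down, z forward; pixel columns grow to the right and rows downward; lengths in m; the calibration is good to about 2 mm. A picture is of the moment at which its call begins.
- arm.sign_off(): hands the job in; it is judged then, once.
The state is a dict: "time": time; "joints": joint angles; "qvel": joint speeds; "joint_torque": joint torques, N m; "tool_pos": TCP position; "ee_rot": TCP orientation; "wrist_force": force on the tool from outside, world axes, zero at the start; "ft_torque": the same for the moment, N m; "grip_width": opening from 0.0 (shut) to 1.0 (fully open); "grip_force": force on a finger pad.
Only numpy, scipy, OpenCV 4.12 (cv2) and the standard library are available. Lean on these libraries where they do the work, as an engineer would, in place of code of your own. Each camera call takes 0.05 s, during which the arm holds its last target. There are 200 camera calls.

## Working session

There is one attempt and no reset: what is moved stays moved. The work goes in short steps, Python scripts to look and compute and a tool call to move; the robot and the scene stay as the last step left them, time stands still between calls to the robot, and variables do not carry over. Pictures are saved under pics/ and viewed, at most 10 in all, crops included, and the job is handed in when it is done.

Besides the shell and the picture viewer there is one more tool, called after "Emit:" as name(argument=value, ...) on one line, values as JSON. carry_out: Moves the arm, as the interface text tells. Its arguments: {"type":"object","properties":{"rows":{"type":"array","items":{"type":"array","items":{"type":"number"}}},"force":{"type":"number"}},"required":["rows"]}

```bash
mkdir -p pics; ls; cat > h.py <<'E'
import numpy as np, cv2
from bench import arm
def pts(s):
    d=s["depth"]; v,u=np.mgrid[0:480,0:640]
    xy=np.stack([(u-s["cx"])/s["fx"],(v-s["cy"])/s["fy"]],-1).astype(float)
    r=xy.copy()
    for _ in range(6): r=xy/(1+s["k1"]*(r**2).sum(-1,keepdims=True))
    P=np.concatenate([r*d[...,None],d[...,None]],-1)
    W=(P-s["t"])@np.asarray(s["R"])
    W[d<=0]=np.nan
    return W
def save(s,n): cv2.imwrite("pics/"+n,s["img"][...,::-1])
E
python3 - <<'E'
from h import *
for n in("scene","top"):
    s=arm.snapshot(n); save(s,n+"0.png"); np.savez("/tmp/%s.npz"%n,**s)
    print(n,s["fx"],s["k1"],-np.array(s["R"]).T@s["t"])
print(arm.state(),arm.grip_depth)
E
```

```text
pics
scene 600.2401035707333 -0.0777532095018768 [-0.15307351  0.71038837  1.12333444]
top 496.1849779133983 -0.11909960713220515 [0.34889297 0.01402293 1.14653362]
{'time': 0.1, 'joints': array([-1.30758206e+00,  3.51188573e-01,  1.65234621e+00, -2.80606234e-05,
        1.13905934e+00, -8.45706159e-02]), 'qvel': array([-0.00098274, -0.00214745, -0.00132828,  0.00018211,  0.00072976,
       -0.00060647]), 'joint_torque': array([ 4.81283369e-04, -4.98028421e+01, -2.85702950e+01,  7.00372411e-02,
        2.39183247e-02, -5.55595284e-05]), 'tool_pos': array([ 0.18739778, -0.51675154,  0.19415713]), 'ee_rot': array([-4.97604654e-04,  9.84917630e-01,  1.73023154e-01, -5.73564833e-05]), 'wrist_force': array([-0.15267189, -0.31852331, -0.31061755]), 'ft_torque': array([-0.00855831, -0.03807772, -0.05840218]), 'grip_force': 0.0, 'grip_width': 0.9987043538926647} 0.0188
```

View pics/scene0.png

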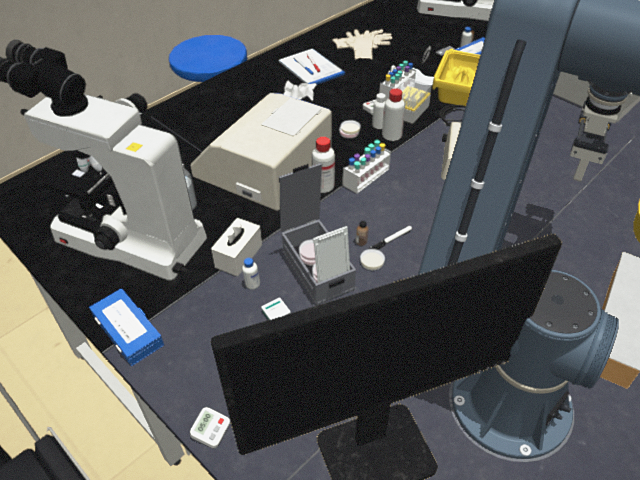

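View pics/top0.png

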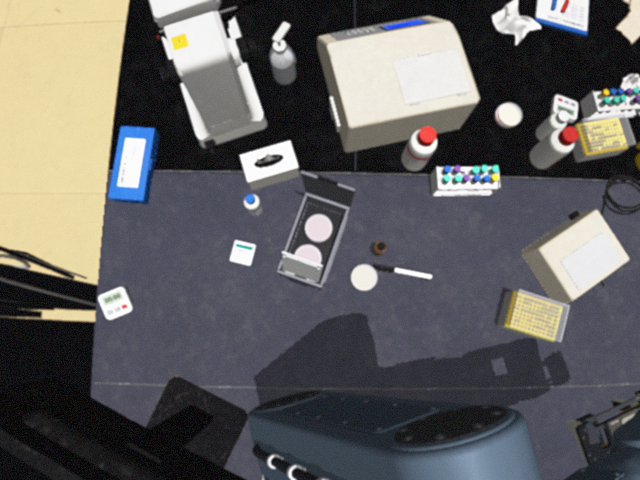

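The scene view shows the case at about (315,260), with the cover upright at (300,200) and the plate at (330,255). In the top view, the near wall is at about (300,280), the plate at (303,262), the cover at (328,188), the bottles at (252,203) and (380,247), the dish at (364,277), the pen at (405,271) and the box at (243,252).

```bash
python3 - <<'E'
from h import *
A={n:dict(np.load("/tmp/%s.npz"%n)) for n in("scene","top")}
W={n:pts(s) for n,s in A.items()}
Z=W["top"]
# rim of case via height slab; both clouds
C=np.concatenate([w[::1].reshape(-1,3) for w in W.values()]); C=C[np.isfinite(C).all(1)]
m=(abs(C[:,0]-.37)<.22)&(abs(C[:,1]-.03)<.13)
C=C[m]
def rect(p,l):
    r=cv2.minAreaRect(p[:,:2].astype(np.float32)); print(l,len(p),np.round(r[0],4),np.round(r[1],4),r[2]); return r
rect(C[(C[:,2]>.062)&(C[:,2]<.080)&(C[:,0]<.5)],"rim")
for z in np.arange(.09,.3,.02):
    p=C[(abs(C[:,2]-z)<.01)]
    for l,q in(("near",p[p[:,0]<.37]),("far",p[p[:,0]>.37])):
        if len(q)>8: print(round(z,2),end=" ");rect(q,l)
# props
for l,(u,v) in dict(dye=(252,203),oil=(380,247),petri=(364,277),marker=(405,271),cg=(243,252),rackL=(440,180),redbottle=(425,135),tissue=(268,160),beige=(340,140)).items(): print(l,np.round(Z[v-1:v+2,u-1:u+2].reshape(-1,3).mean(0),3))
# monitor extents in scene
w=W["scene"]
for (u,v) in((218,340),(240,445),(555,240),(505,355)):
    print("mon",np.round(np.nanmedian(w[v-2:v+3,u-2:u+3].reshape(-1,3),0),3))
s=A["scene"]; cv2.imwrite("pics/sc.png",cv2.resize(s["img"][150:310,200:420,::-1],None,fx=3.6,fy=3.6,interpolation=2))
E
```

```text
rim 801 [0.4763 0.0421] [0.112  0.0677] 79.43379211425781
0.09 far 319 [0.5065 0.0357] [0.0966 0.1223] 69.6540298461914
0.11 far 326 [0.4686 0.0441] [0.085  0.0133] 70.8386459350586
0.13 far 344 [0.4722 0.0439] [0.0828 0.0147] 70.82816314697266
0.15 far 354 [0.4734 0.043 ] [0.0848 0.0145] 70.39244079589844
0.17 far 357 [0.478  0.0416] [0.0833 0.0124] 71.1365737915039
0.19 far 374 [0.4806 0.0412] [0.0843 0.0133] 71.06718444824219
0.23 near 42 [0.2277 0.0628] [0.0029 0.0917] 14.896624565124512
0.25 near 87 [0.2264 0.0587] [0.0078 0.1368] 15.19404411315918
0.27 near 153 [0.218 0.064] [0.0479 0.1571] 34.23469924926758
0.29 near 261 [0.2189 0.0585] [0.0497 0.1653] 34.10526657104492
dye [0.624 0.157 0.075]
oil [ 0.53  -0.128  0.07 ]
petri [ 0.469 -0.098  0.015]
marker [ 0.484 -0.194  0.011]
cg [0.522 0.18  0.02 ]
rackL [ 0.69 -0.27  0.06]
redbottle [ 0.758 -0.215  0.16 ]
tissue [0.724 0.124 0.076]
beige [ 0.804 -0.042  0.003]
mon [0.234 0.5   0.514]
mon [0.225 0.509 0.25 ]
mon [0.023 0.059 0.514]
mon [0.024 0.081 0.243]
```

View pics/sc.png

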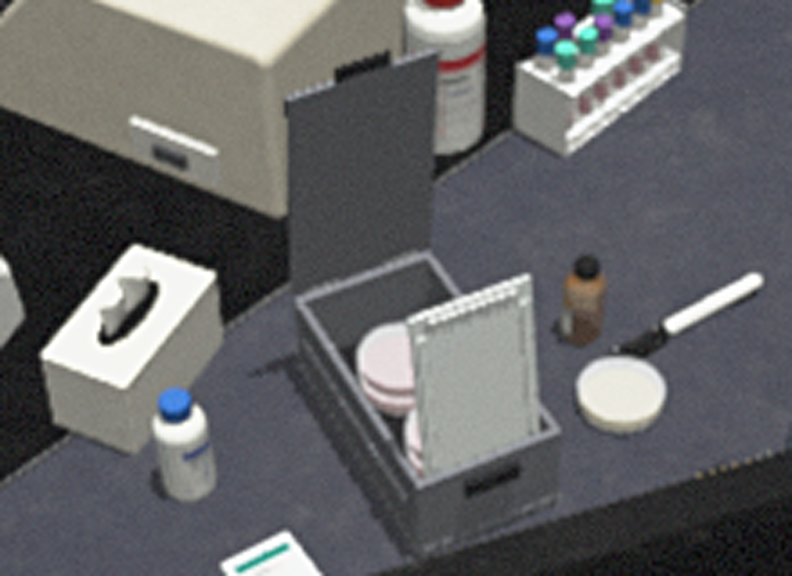

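The crop shows the case with its rim corners at about (300,300), (430,258), (555,430) and (415,490). The plate is upright at the near wall and the cover is upright at the far wall, with its tab at (362,65). I'll redo the extents with the right region and check the monitor.

```bash
python3 - <<'E'
from h import *
A={n:dict(np.load("/tmp/%s.npz"%n)) for n in("scene","top")}
W={n:pts(s) for n,s in A.items()}
def rect(p,l):
    r=cv2.minAreaRect(p[:,:2].astype(np.float32)); print(l,len(p),np.round(r[0],4),np.round(r[1],4),round(r[2],1), "xmin/max",np.round([*p[:,0][[p[:,0].argmin(),p[:,0].argmax()]],p[:,1].min(),p[:,1].max()],3)); return r
for n,w in W.items():
    C=w.reshape(-1,3); C=C[np.isfinite(C).all(1)]
    print(n)
    M=C[(C[:,0]>.4)&(C[:,0]<.78)&(C[:,1]>-.09)&(C[:,1]<.12)]
    for z in (.05,.072,.1,.12,.14,.16,.18,.2,.22,.24,.26):
        p=M[abs(M[:,2]-z)<(.006 if z<.08 else .01)]
        c=np.median(p[:,0]) if z<.08 else .56
        for l,q in((("all",p),) if z<.08 else (("plate",p[p[:,0]<.57]),("cover",p[(p[:,0]>.57)]))):
            if len(q)>8: rect(q,"%.3f %s"%(z,l))
# planes
C=W["scene"].reshape(-1,3);C=C[np.isfinite(C).all(1)]
for l,b in dict(plate=(.44,.54,.09,.19),cover=(.6,.72,.1,.25)).items():
    p=C[(C[:,0]>b[0])&(C[:,0]<b[1])&(C[:,2]>b[2])&(C[:,2]<b[3])&(C[:,1]>-.07)&(C[:,1]<.12)]
    c=p.mean(0);n=np.linalg.svd(p-c,full_matrices=0)[2][2]; print(l,len(p),c,n*np.sign(n[0]),np.std((p-c)@n))
w=W["scene"]
for u,v in((240,360),(300,380),(400,330),(500,280),(540,260)): print("mon",np.round(w[v,u],3))
z=W["top"]
for u,v in((400,150),(345,100),(340,130),(470,100),(355,147)): print("box",np.round(z[v,u],3))
E
```

```text
scene
0.050 all 727 [0.6109 0.0329] [0.1806 0.3456] 87.2 xmin/max [ 0.436  0.78  -0.065  0.119]
0.072 all 1083 [0.6071 0.0257] [0.3444 0.1873] 0.2 xmin/max [ 0.435  0.78  -0.067  0.12 ]
0.100 plate 228 [0.467  0.0443] [0.085  0.0136] 68.3 xmin/max [0.447 0.483 0.003 0.085]
0.100 cover 273 [0.7119 0.0222] [0.1976 0.1699] 79.8 xmin/max [ 0.612  0.778 -0.09   0.119]
0.120 plate 232 [0.4698 0.0439] [0.0847 0.011 ] 71.0 xmin/max [0.454 0.487 0.004 0.084]
0.120 cover 287 [ 0.7031 -0.022 ] [0.1061 0.1712] 80.1 xmin/max [ 0.61   0.779 -0.088  0.042]
0.140 plate 235 [0.4731 0.0428] [0.0836 0.0139] 70.4 xmin/max [0.455 0.49  0.002 0.083]
0.140 cover 304 [ 0.7014 -0.022 ] [0.1077 0.1725] 80.4 xmin/max [ 0.608  0.78  -0.089  0.042]
0.160 plate 254 [0.4755 0.0423] [0.085 0.012] 73.0 xmin/max [0.459 0.493 0.002 0.083]
0.160 cover 318 [ 0.7046 -0.0325] [0.107 0.174] 72.9 xmin/max [ 0.607  0.78  -0.09   0.044]
0.180 plate 247 [0.4795 0.0415] [0.0843 0.0153] 71.3 xmin/max [0.462 0.499 0.001 0.083]
0.180 cover 238 [ 0.6235 -0.0072] [0.1058 0.0106] 71.4 xmin/max [ 0.605  0.643 -0.058  0.043]
0.200 plat
[... 1777 characters left out ...]
71.5 xmin/max [ 0.605  0.639 -0.057  0.042]
0.240 cover 114 [ 0.6211 -0.0057] [0.1052 0.0029] 71.4 xmin/max [ 0.604  0.639 -0.056  0.044]
0.260 cover 189 [ 0.6208 -0.0057] [0.1066 0.0058] 71.4 xmin/max [ 0.603  0.64  -0.057  0.045]
plate 1196 [0.47320789 0.04411282 0.14104105] [ 0.93621429 -0.31721473 -0.15125347] 0.002213708333045641
cover 1795 [ 0.62490114 -0.00689816  0.17781658] [ 0.94361044 -0.31815806  0.09151382] 0.0019196557584843983
mon [0.213 0.488 0.478]
mon [0.18  0.418 0.385]
mon [0.117 0.28  0.428]
mon [0.052 0.141 0.472]
mon [0.026 0.084 0.49 ]
box [ 0.783 -0.189 -0.   ]
box [ 0.83  -0.044  0.167]
box [ 0.817 -0.04   0.035]
box [ 0.841 -0.317  0.164]
box [ 0.773 -0.076  0.039]
```

The fits from both ends put the case centre at (0.544, 0.020) with a yaw of −18.6°. The plate is at about 1.42 rad and the cover at about 1.48 rad. First move: lift, turn the tool's x axis onto the case's x axis, and shut the fingers.

Emit:
carry_out(rows=[[0, 0, -0.025, 0, 0, 0.134, -1], [0, 0, -0.025, 0, 0, 0.134, -1], [0, 0, -0.025, 0, 0, 0.134, -1], [0, 0, -0.025, 0, 0, 0.134, -1], [0, 0, -0.025, 0, 0, 0.134, -1]])

```text
time: 0.6
tool_pos: [0.1874, -0.5168, 0.3204]
ee_rot: [-0.0, 0.987, -0.163, -0.0]
wrist_force: [0.0, -0.6, 0.4]
grip_width: 0.616
grip_force: 0.0
```

```bash
cat >> h.py <<'E'
from scipy.spatial.transform import Rotation as Ro
O=np.array([.544,.0204,0]);U=np.array([.948,-.319,0]);V=np.array([.319,.948,0])
def rep():
    s=arm.state();q=s["ee_rot"];R=Ro.from_quat([q[1],q[2],q[3],q[0]]).as_matrix()
    d=s["tool_pos"]-O
    print("t",round(s["time"],2),"case xyz mm",np.round([d@U*1e3,d@V*1e3,d[2]*1e3],1),"toolx yaw",round(np.degrees(np.arctan2(R[1,0],R[0,0])),1),"tilt",np.round(R[:,2],3))
    print("F",np.round(s["wrist_force"],1),"j",np.round(s["joints"],2),"gw",round(s["grip_width"],2)); return s,R
E
python3 - <<'E'
from h import *
s,R=rep()
s=dict(np.load("/tmp/scene.npz"));w=pts(s)
C=w.reshape(-1,3);C=C[np.isfinite(C).all(1)]
p=C[np.hypot(C[:,0],C[:,1])<.3]
for z in np.arange(.05,.9,.1):
    q=p[abs(p[:,2]-z)<.05]
    # occupancy
    g={tuple(x) for x in np.round(q[:,:2]/.05).astype(int)}
    print(round(z,2),sorted((int(a)*5,int(b)*5) for a,b in g))
E
```

```text
t 0.6 case xyz mm [-166.7 -623.   320.4] toolx yaw -18.8 tilt [-0.     0.001 -1.   ]
F [ 0.  -0.6  0.4] j [-1.31  0.25  1.47  0.    1.41  0.59] gw 0.62
0.05 [(-25, -15), (-25, -10), (-25, -5), (-25, 0), (-20, -25), (-20, -20), (-20, -15), (-20, -10), (-20, -5), (-20, 0), (-20, 5), (-15, -25), (-15, -20), (-15, -15), (-15, -10), (-15, -5), (-15, 0), (-15, 5), (-15, 10), (-10, -30), (-10, -25), (-10, -20), (-10, -15), (-10, -10), (-10, -5), (-10, 0), (-10, 5), (-10, 10), (-10, 15), (-5, -30), (-5, -15), (-5, -10), (-5, -5), (-5, 0), (-5, 5), (-5, 10), (-5, 15), (-5, 20), (0, 5), (0, 10), (0, 15), (0, 20), (0, 25), (5, 5), (5, 10), (5, 15), (5, 20), (5, 25), (5, 30), (10, 0), (10, 5), (10, 10), (10, 15), (10, 20), (10, 25), (10, 30), (15, 5), (15, 10), (15, 15), (15, 20), (15, 25), (20, 15), (20, 20)]
0.15 [(-10, -5), (-10, 0), (-10, 5), (-5, -5), (-5, 0), (-5, 5), (0, 5), (0, 10), (5, 5), (15, 25)]
0.25 [(-10, 0), (-10, 5), (-5, 5), (0, 5), (0, 10), (5, 10), (5, 15), (5, 20), (10, 20), (10, 25), (10, 30)]
0.35 [(-10, -10), (-10, -5), (-10, 0), (-10, 5), (-5, -5), (-5, 0), (-5, 5), (0, -5), (0, 0), (0, 5), (0, 10), (5, -5), (5, 0), (5, 10), (5, 15), (5, 20), (10, 0), (10, 20), (10, 25), (10, 30), (15, -10), (15, -5), (15, 0), (15, 5), (15, 10), (20, 5), (20, 10)]
0.45 [(0, 5), (0, 10), (5, 10), (5, 15), (5, 20), (10, 0), (10, 5), (10, 20), (10, 25), (10, 30), (15, -10), (15, -5), (15, 0), (15, 5), (15, 10), (20, 5), (20, 10), (25, 5)]
0.55 [(0, 5), (0, 10), (5, 5), (5, 10), (5, 15), (5, 20), (10, -30), (10, -25), (10, 0), (10, 15), (10, 20), (10, 25), (10, 30), (15, -25), (15, -15), (15, -10), (15, -5), (15, 0), (15, 5), (15, 25), (20, 0), (20, 5), (25, 0), (25, 5)]
0.65 [(5, -15), (5, -10), (10, -10), (15, -15), (15, -10), (15, -5), (15, 0), (20, -5), (20, 0), (25, -5), (25, 0)]
0.75 [(5, -15), (5, -10), (10, -15), (10, -10), (15, -15), (15, -10), (15, -5), (20, -10), (20, -5), (20, 0), (25, -5)]
0.85 []
```

```bash
python3 - <<'E'
from h import *
from scipy.spatial import cKDTree
s=arm.snapshot("scene");w=pts(s);g=s["img"].astype(int)
t=arm.snapshot("top"); save(t,"top1.png"); wt=pts(t)
# monitor: dark pixels on the plane
n=np.array([.905,-.425]) # approx normal of line
ok=np.isfinite(w).all(-1)&(w[...,2]>.2)&(np.hypot(w[...,0],w[...,1])<.7)&(w[...,1]>.03)
dark=ok&(g.max(-1)<45)
M=w[dark]; print("mon",len(M),M.min(0),M.max(0))
v=M[:,:2]-M[:,:2].mean(0); print(M[:,:2].mean(0),np.linalg.svd(v,full_matrices=0)[2])
rob=np.isfinite(w).all(-1)&(np.hypot(w[...,0],w[...,1])<.35)&(w[...,2]>.2)&~dark&(g.max(-1)>=45)
P=w[rob]
q=arm.state()["joints"][0]
c,sn=np.cos(-q),np.sin(-q); Q=P@np.array([[c,-sn,0],[sn,c,0],[0,0,1]]).T
for z in np.arange(.25,.85,.1):
    a=Q[abs(Q[:,2]-z)<.05]; m=M[abs(M[:,2]-z)<.05]
    if len(a): print(round(z,2),"arm in own frame x",np.round(np.percentile(a[:,0],[1,50,99]),3),"y",np.round(np.percentile(a[:,1],[1,50,99]),3),"| mon",len(m))
T=cKDTree(M[::5])
for q1 in np.arange(-1.3,.4,.2):
    c,sn=np.cos(q1),np.sin(q1); d=T.query((Q@np.array([[c,-sn,0],[sn,c,0],[0,0,1]]).T)[::5])[0]; print(round(q1,2),np.round(np.percentile(d,[0,1,5]),3))
E
```

```text
mon 35871 [-0.10216494  0.03005149  0.21209216] [0.24211846 0.51321211 0.64858677]
[0.12977938 0.30200742] [[-0.4058797  -0.91392651]
 [-0.91392651  0.4058797 ]]
0.25 arm in own frame x [-0.162 -0.065 -0.049] y [-0.105 -0.03   0.121] | mon 6537
0.35 arm in own frame x [-0.071 -0.031  0.068] y [-0.105 -0.02   0.226] | mon 10429
0.45 arm in own frame x [-0.05  -0.02   0.088] y [0.028 0.167 0.228] | mon 13780
0.55 arm in own frame x [-0.26   0.003  0.104] y [0.046 0.16  0.228] | mon 5038
0.65 arm in own frame x [0.005 0.038 0.112] y [0.014 0.162 0.228] | mon 87
0.75 arm in own frame x [0.042 0.067 0.121] y [0.016 0.115 0.228] | mon 0
-1.3 [0.001 0.002 0.005]
-1.1 [0.001 0.015 0.021]
-0.9 [0.008 0.031 0.045]
-0.7 [0.004 0.019 0.027]
-0.5 [0.    0.002 0.006]
-0.3 [0.002 0.012 0.022]
-0.1 [0.003 0.026 0.045]
0.1 [0.003 0.029 0.061]
0.3 [0.001 0.035 0.071]
```

View pics/top1.png

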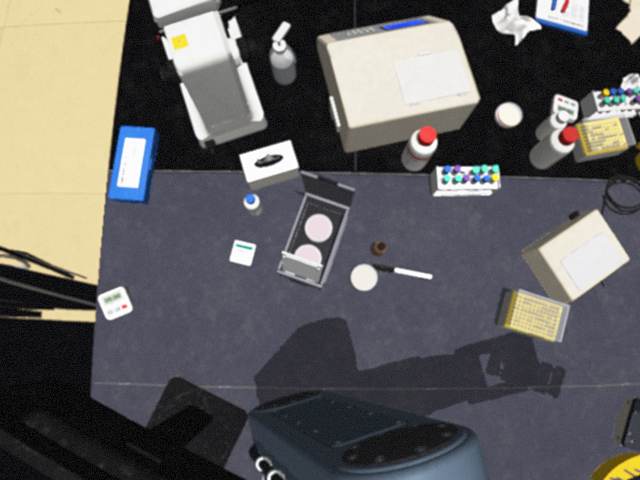

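The measured monitor sits left of the base, and the upper arm (offset to the left) swings past it. I'll sweep in stages and watch the joint torque.

Emit:
carry_out(rows=[[0.002, -0.025, 0, 0, 0, 0, -1], [0.002, -0.025, 0, 0, 0, 0, -1], [0.002, -0.025, 0, 0, 0, 0, -1], [0.002, -0.025, 0, 0, 0, 0, -1], [0.002, -0.025, 0, 0, 0, 0, -1], [0.002, -0.025, 0, 0, 0, 0, -1], [0, -0.01, 0, 0, 0, 0, -1]])

```text
time: 1.4
tool_pos: [0.2499, -0.3674, 0.3188]
ee_rot: [-0.001, 0.987, -0.159, -0.0]
wrist_force: [0.7, -0.1, -0.3]
grip_width: 0.002
grip_force: 0.0
```

```bash
python3 -c "
from h import *
s,R=rep();print(s['joint_torque'])"
```

```text
t 1.4 case xyz mm [-155.1 -461.5  318.8] toolx yaw -18.3 tilt [-0.     0.001 -1.   ]
F [ 0.7 -0.1 -0.3] j [-1.08  0.04  1.72  0.    1.38  0.81] gw 0.0
[-3.11997458e-01 -3.42822111e+01 -3.15969086e+01  1.48159107e-01
  2.00116716e-02  9.00701503e-02]
```

Emit:
carry_out(rows=[[0, -0.008, 0, 0, 0, 0, -1], [0, -0.008, 0, 0, 0, 0, -1], [0, -0.008, 0, 0, 0, 0, -1], [0, -0.008, 0, 0, 0, 0, -1], [0, -0.008, 0, 0, 0, 0, -1]])

```text
time: 1.9
tool_pos: [0.2623, -0.3307, 0.3195]
ee_rot: [-0.0, 0.987, -0.161, -0.0]
wrist_force: [0.4, 1.0, 0.2]
grip_width: 0.003
grip_force: 0.0
```

```bash
python3 -c "
from h import *
s,R=rep();print(s['joint_torque'])"
```

```text
t 1.9 case xyz mm [-155.1 -422.7  319.5] toolx yaw -18.5 tilt [-0.  0. -1.]
F [0.4 1.  0.2] j [-1.01 -0.    1.77 -0.    1.38  0.88] gw 0.0
[ -1.30302932 -30.67072034 -32.03717351   0.05207206  -0.05115983
  -0.25373728]
```

Emit:
carry_out(rows=[[0, -0.008, 0, 0, 0, 0, -1], [0, -0.008, 0, 0, 0, 0, -1], [0, -0.008, 0, 0, 0, 0, -1], [0, -0.008, 0, 0, 0, 0, -1], [0, -0.008, 0, 0, 0, 0, -1], [0, 0, 0, 0, 0, 0, -1]])

```text
time: 2.5
tool_pos: [0.2751, -0.2924, 0.3197]
ee_rot: [0.0, 0.987, -0.16, 0.0]
wrist_force: [-0.4, -0.8, -0.2]
grip_width: 0.007
grip_force: 0.0
```

```bash
python3 -c "
from h import *
s,R=rep();print(s['joint_torque'])"
```

```text
t 2.5 case xyz mm [-155.1 -382.3  319.7] toolx yaw -18.4 tilt [ 0. -0. -1.]
F [-0.4 -0.8 -0.2] j [-0.93 -0.05  1.81  0.    1.38  0.96] gw 0.01
[ 5.62600885e-01 -2.92044783e+01 -3.14670825e+01  1.03838132e-01
 -1.71880424e-02  2.34565130e-01]
```

Emit:
carry_out(rows=[[0, -0.008, 0, 0, 0, 0, -1], [0, -0.008, 0, 0, 0, 0, -1], [0, -0.008, 0, 0, 0, 0, -1], [0, -0.008, 0, 0, 0, 0, -1], [0, -0.008, 0, 0, 0, 0, -1], [0, 0, 0, 0, 0, 0, -1]])

```text
time: 3.1
tool_pos: [0.2878, -0.2544, 0.3197]
ee_rot: [-0.0, 0.987, -0.16, 0.0]
wrist_force: [0.1, 0.4, -0.3]
grip_width: 0.003
grip_force: 0.0
```

```bash
python3 -c "
from h import *
s,R=rep();print(s['joint_torque'])"
```

```text
t 3.1 case xyz mm [-155.2 -342.3  319.7] toolx yaw -18.4 tilt [ 0. -0. -1.]
F [ 0.1  0.4 -0.3] j [-0.85 -0.08  1.85  0.    1.38  1.05] gw 0.0
[ 5.93339168e-01 -2.69292712e+01 -3.15496588e+01  1.02206301e-01
 -2.34012835e-02  2.60463031e-01]
```

Emit:
carry_out(rows=[[0, -0.008, 0, 0, 0, 0, -1], [0, -0.008, 0, 0, 0, 0, -1], [0, -0.008, 0, 0, 0, 0, -1], [0, -0.008, 0, 0, 0, 0, -1], [0, -0.008, 0, 0, 0, 0, -1], [0, 0, 0, 0, 0, 0, -1]])

```text
time: 3.7
tool_pos: [0.3005, -0.2165, 0.3197]
ee_rot: [0.0, 0.987, -0.16, 0.0]
wrist_force: [-0.1, 0.2, 0.4]
grip_width: 0.002
grip_force: 0.0
```

```bash
python3 -c "
from h import *
s,R=rep();print(s['joint_torque'])"
```

```text
t 3.7 case xyz mm [-155.3 -302.3  319.7] toolx yaw -18.4 tilt [ 0. -0. -1.]
F [-0.1  0.2  0.4] j [-0.75 -0.11  1.87  0.    1.38  1.14] gw 0.0
[  0.63189564 -25.09872794 -31.63753867   0.09944914  -0.03251304
   0.28475901]
```

No contact torque so far. Continuing.

Emit:
carry_out(rows=[[0, -0.01, 0, 0, 0, 0, -1], [0, -0.01, 0, 0, 0, 0, -1], [0, -0.01, 0, 0, 0, 0, -1], [0, -0.01, 0, 0, 0, 0, -1], [0, -0.01, 0, 0, 0, 0, -1], [0, 0, 0, 0, 0, 0, -1]])

```text
time: 4.3
tool_pos: [0.3163, -0.1689, 0.3197]
ee_rot: [-0.0, 0.987, -0.16, 0.0]
wrist_force: [-0.2, 0.5, 0.2]
grip_width: 0.005
grip_force: 0.0
```

```bash
python3 -c "
from h import *
s,R=rep();print(s['joint_torque'])"
```

```text
t 4.3 case xyz mm [-155.4 -252.1  319.7] toolx yaw -18.4 tilt [ 0.  0. -1.]
F [-0.2  0.5  0.2] j [-0.62 -0.14  1.89  0.    1.39  1.27] gw 0.01
[  0.84309166 -23.55696201 -31.71500802   0.10850844  -0.04149721
   0.38742936]
```

Emit:
carry_out(rows=[[0, -0.01, 0, 0, 0, 0, -1], [0, -0.01, 0, 0, 0, 0, -1], [0, -0.01, 0, 0, 0, 0, -1], [0, -0.01, 0, 0, 0, 0, -1], [0, -0.01, 0, 0, 0, 0, -1], [0, 0, 0, 0, 0, 0, -1]])

```text
time: 4.9
tool_pos: [0.3322, -0.1214, 0.3197]
ee_rot: [-0.0, 0.987, -0.16, 0.0]
wrist_force: [-0.3, -0.4, 0.4]
grip_width: 0.004
grip_force: 0.0
```

```bash
python3 -c "
from h import *
s,R=rep();print(s['joint_torque'])
a=arm.snapshot('scene');save(a,'sc2.png')"
```

```text
t 4.9 case xyz mm [-155.6 -202.   319.7] toolx yaw -18.4 tilt [ 0.  0. -1.]
F [-0.3 -0.4  0.4] j [-0.48 -0.15  1.9   0.    1.39  1.41] gw 0.0
[  0.874932   -22.79429555 -31.81197166   0.1015962   -0.0620763
   0.40806547]
```

View pics/sc2.png

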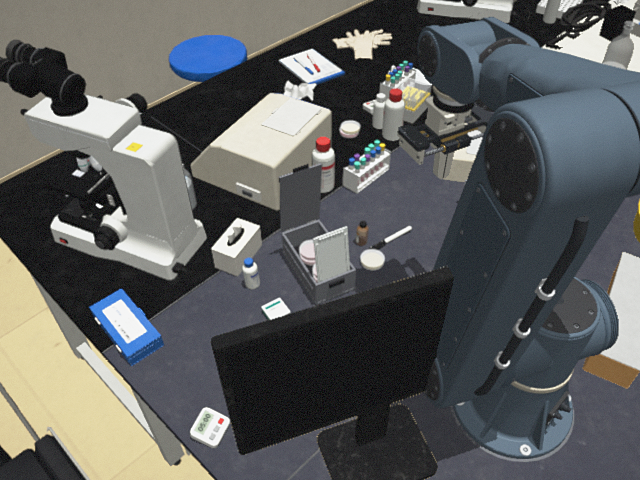

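The upper arm now overlaps the monitor in the image at (445,330) with no torque, so the monitor is no obstacle and the case is untouched. On to a point in front of the plate, then down.

Emit:
carry_out(rows=[[0.004, -0.025, 0, 0, 0, 0, -1], [0.004, -0.025, 0, 0, 0, 0, -1], [0.004, -0.025, 0, 0, 0, 0, -1], [0.004, -0.025, 0, 0, 0, 0, -1], [0.004, -0.025, 0, 0, 0, 0, -1], [0.004, -0.025, 0, 0, 0, 0, -1], [0.004, -0.025, 0, 0, 0, 0, -1], [0.004, -0.025, 0, 0, 0, 0, -1], [0.004, 0, 0, 0, 0, 0, -1], [0, 0, 0.04, 0, 0, 0, -1], [0, 0, 0.04, 0, 0, 0, -1], [0, 0, 0.04, 0, 0, 0, -1], [0, 0, 0.04, 0, 0, 0, -1], [0, 0, 0, 0, 0, 0, -1]])

```text
time: 6.35
tool_pos: [0.4266, 0.055, 0.1561]
ee_rot: [0.001, 0.987, -0.161, -0.004]
wrist_force: [0.3, 0.1, 0.9]
grip_width: 0.006
grip_force: 0.0
```

```bash
python3 -c "
from h import *
rep()
a=arm.snapshot('wrist');save(a,'w.png')
th=1.42
for th in np.arange(1.42,-.01,-.142): print(round(th,2),np.round([-85+100*np.cos(th)-2*np.sin(th)-7.5,60+100*np.sin(th)+2*np.cos(th)],1))"
```

```text
t 6.35 case xyz mm [-122.3   -4.6  156.1] toolx yaw -18.5 tilt [-0.008 -0.    -1.   ]
F [0.3 0.1 0.9] j [ 0.02  0.19  1.98 -0.    0.98  1.91] gw 0.01
1.42 [-79.5 159.2]
1.28 [-65.6 156.3]
1.14 [-52.2 151.5]
0.99 [-39.6 144.9]
0.85 [-28.2 136.6]
0.71 [-18.  126.7]
0.57 [ -9.3 115.5]
0.43 [ -2.3 103.1]
0.28 [ 2.9 89.9]
0.14 [ 6.2 76.1]
0.0 [ 7.5 62. ]
```

View pics/w.png

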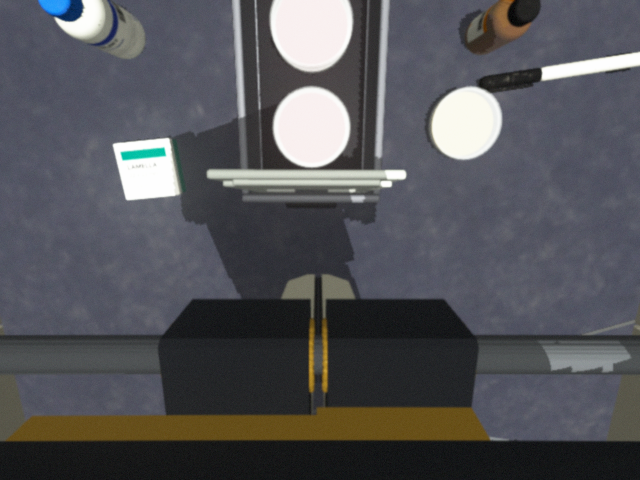

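The wrist view shows the shut fingers at (318,290), square to the plate's edge at (307,175) and about 4 mm to its right. Next: approach, then follow the plate's arc.

Emit:
carry_out(rows=[[0.018, -0.004, 0, 0, 0, 0, -1], [0.018, 0, 0, 0, 0, 0, -1], [0.01, 0, 0.001, 0, 0, 0, -1], [0.01, 0, 0.002, 0, 0, 0, -1], [0.013, 0, 0.005, 0, 0, 0, -1], [0.012, 0, 0.007, 0, 0, 0, -1], [0.011, 0, 0.008, 0, 0, 0, -1], [0, 0, 0, 0, 0, 0, -1]])

```text
time: 7.2
tool_pos: [0.5183, 0.0301, 0.1351]
ee_rot: [0.0, 0.987, -0.161, -0.001]
wrist_force: [0.3, 0.8, 1.0]
grip_width: 0.003
grip_force: 0.0
```

```bash
python3 -c "
from h import *
rep()"
```

```text
t 7.2 case xyz mm [-27.5   1.  135.1] toolx yaw -18.5 tilt [-0.002  0.    -1.   ]
F [0.3 0.8 1. ] j [-0.03  0.37  1.79 -0.    0.99  1.86] gw 0.0
```

Emit:
carry_out(rows=[[0.01, 0, 0.009, 0, 0, 0, -1], [0.009, 0, 0.011, 0, 0, 0, -1], [0.007, 0, 0.012, 0, 0, 0, -1], [0.005, 0, 0.013, 0, 0, 0, -1], [0.003, 0, 0.013, 0, 0, 0, -1], [0.001, 0, 0.01, 0, 0, 0, -1], [0, 0, 0.004, 0, 0, 0, -1], [0, 0, 0, 0, 0, 0, -1]])

```text
time: 8.0
tool_pos: [0.5505, 0.0195, 0.064]
ee_rot: [0.0, 0.987, -0.16, -0.001]
wrist_force: [-0.8, 0.3, -1.2]
grip_width: 0.004
grip_force: 0.0
```

```bash
python3 -c "
from h import *
rep()"
```

```text
t 8.0 case xyz mm [ 6.5  1.2 64. ] toolx yaw -18.5 tilt [-0.001  0.    -1.   ]
F [-0.8  0.3 -1.2] j [-0.05  0.52  1.76  0.    0.86  1.84] gw 0.0
```

Press down gently until the force rises.

Emit:
carry_out(rows=[[0, 0, 0.0015, 0, 0, 0, -1], [0, 0, 0.0015, 0, 0, 0, -1], [0, 0, 0, 0, 0, 0, -1]])

```text
time: 8.3
tool_pos: [0.5512, 0.0195, 0.0619]
ee_rot: [-0.0, 0.987, -0.16, 0.0]
wrist_force: [-0.1, 0.8, -0.4]
grip_width: 0.009
grip_force: 0.1
```

```bash
python3 -c "
from h import *
rep()"
```

```text
t 8.3 case xyz mm [ 7.1  1.4 61.9] toolx yaw -18.5 tilt [ 0. -0. -1.]
F [-0.1  0.8 -0.4] j [-0.05  0.53  1.76  0.    0.86  1.84] gw 0.01
```

Emit:
carry_out(rows=[[0, 0, 0.001, 0, 0, 0, -1], [0, 0, 0, 0, 0, 0, -1]])

```text
time: 8.5
tool_pos: [0.5511, 0.0194, 0.0607]
ee_rot: [-0.0, 0.987, -0.16, 0.0]
wrist_force: [0.1, -0.6, 1.8]
grip_width: 0.006
grip_force: 0.3
```

```bash
python3 -c "
from h import *
rep()"
```

```text
t 8.5 case xyz mm [ 7.1  1.3 60.7] toolx yaw -18.5 tilt [ 0. -0. -1.]
F [ 0.1 -0.6  1.8] j [-0.05  0.53  1.76  0.    0.86  1.84] gw 0.01
```

Emit:
carry_out(rows=[[0, 0, 0.001, 0, 0, 0, -1], [0, 0, 0.001, 0, 0, 0, -1], [0, 0, 0, 0, 0, 0, -1]])

```text
time: 8.8
tool_pos: [0.551, 0.0195, 0.0585]
ee_rot: [-0.0, 0.987, -0.16, -0.0]
wrist_force: [-0.3, -0.2, 1.3]
grip_width: 0.008
grip_force: 0.1
```

```bash
python3 -c "
from h import *
rep()
w=pts(arm.snapshot('scene'));d=(w-O);X=d@U;Y=d@V
for a in range(-80,60,10):
    m=(abs(X*1e3-a)<5)&(abs(Y)<.036)&(w[...,2]<.09)&(w[...,2]>.04)
    print(a,m.sum(),np.round(np.nanpercentile(w[m][:,2],[10,50,90])*1e3,1) if m.sum()>5 else '')"
```

```text
t 8.8 case xyz mm [ 6.9  1.3 58.5] toolx yaw -18.5 tilt [-0.  0. -1.]
F [-0.3 -0.2  1.3] j [-0.05  0.53  1.76  0.    0.85  1.84] gw 0.01
-80 68 [60.  63.2 65.9]
-70 121 [61.4 64.9 68.8]
-60 118 [64.3 67.3 70.7]
-50 112 [66.2 69.  71.9]
-40 115 [68.  70.5 75. ]
-30 113 [69.8 72.6 76.1]
-20 102 [72.  75.  77.9]
-10 120 [72.9 76.8 80.8]
0 109 [75.1 79.5 85.8]
10 60 [77.6 81.3 84.2]
20 46 [80.1 84.  87. ]
30 45 [79.8 85.1 87.7]
40 48 [82.9 87.1 89.2]
50 7 [84.2 85.7 87.8]
```

```bash
python3 -c "
from h import *
s=arm.snapshot('scene');cv2.imwrite('pics/sc3.png',cv2.resize(s['img'][150:310,220:420,::-1],None,fx=3.7,fy=3.7,interpolation=2))"
```

```text
(no output)
```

View pics/sc3.png

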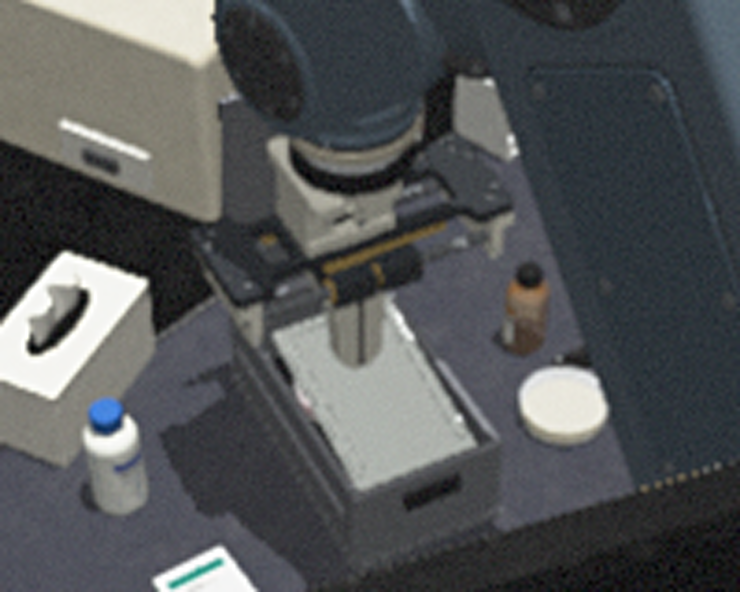

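The crop shows the fingertips resting on the plate at (358,360). The plate is still tilted up by about 0.19 rad, so the real contact lies about 20 mm above the nominal TCP. Keep pressing in small steps and watch the force.

Emit:
carry_out(rows=[[0, 0, 0.002, 0, 0, 0, -1], [0, 0, 0.002, 0, 0, 0, -1], [0, 0, 0.002, 0, 0, 0, -1], [0, 0, 0, 0, 0, 0, -1]])

```text
time: 9.3
tool_pos: [0.5508, 0.0194, 0.0523]
ee_rot: [0.0, 0.987, -0.16, -0.0]
wrist_force: [0.2, 0.4, 0.3]
grip_width: 0.005
grip_force: 0.0
```

```bash
cat >> h.py <<'E'
def slope(lo=-75,hi=45):
    w=pts(arm.snapshot('scene'));d=(w-O);X=d@U*1e3;Y=d@V
    m=(X>lo)&(X<hi)&(abs(Y)<.036)&(w[...,2]<.092)&(w[...,2]>.04)
    p=np.polyfit(X[m],w[m][:,2]*1e3,1); print('slope rad',p[0],'z at x=-85,7:',np.polyval(p,[-85,7]),m.sum())
E
python3 -c "
from h import *
rep();slope()"
```

```text
t 9.3 case xyz mm [ 6.8  1.3 52.3] toolx yaw -18.5 tilt [-0.001  0.    -1.   ]
F [0.2 0.4 0.3] j [-0.05  0.54  1.76  0.    0.84  1.84] gw 0.01
slope rad 0.15461949856047075 z at x=-85,7: [61.40405861 75.62905248] 1077
```

Emit:
carry_out(rows=[[0, 0, 0.003, 0, 0, 0, -1], [0, 0, 0.003, 0, 0, 0, -1], [0, 0, 0.003, 0, 0, 0, -1], [0, 0, 0.002, 0, 0, 0, -1], [0, 0, 0, 0, 0, 0, -1]])

```text
time: 9.85
tool_pos: [0.5508, 0.0195, 0.0412]
ee_rot: [0.0, 0.987, -0.16, -0.0]
wrist_force: [1.4, 0.6, 0.0]
grip_width: 0.006
grip_force: 0.0
```

```bash
python3 -c "
from h import *
rep();slope()"
```

```text
t 9.85 case xyz mm [ 6.7  1.3 41.2] toolx yaw -18.5 tilt [-0.001  0.    -1.   ]
F [1.4 0.6 0. ] j [-0.05  0.56  1.77  0.    0.82  1.84] gw 0.01
slope rad 0.05930053881111322 z at x=-85,7: [61.32804643 66.783696  ] 1039
```

Emit:
carry_out(rows=[[0, 0, 0.002, 0, 0, 0, -1], [0, 0, 0.0015, 0, 0, 0, -1], [0, 0, 0.001, 0, 0, 0, -1], [0, 0, 0, 0, 0, 0, -1]])

```text
time: 10.3
tool_pos: [0.5512, 0.0194, 0.038]
ee_rot: [-0.0, 0.987, -0.16, 0.0]
wrist_force: [-3.5, 0.2, 10.9]
grip_width: 0.006
grip_force: 6.0
```

```bash
python3 -c "
from h import *
rep();slope()"
```

```text
t 10.3 case xyz mm [ 7.2  1.4 38. ] toolx yaw -18.5 tilt [ 0. -0. -1.]
F [-3.5  0.2 10.9] j [-0.05  0.56  1.77  0.    0.81  1.84] gw 0.01
slope rad 0.042532367016682865 z at x=-85,7: [60.7891893  64.70216706] 1015
```

Emit:
carry_out(rows=[[0, 0, 0.001, 0, 0, 0, -1], [0, 0, 0, 0, 0, 0, -1]])

```text
time: 10.55
tool_pos: [0.5513, 0.0194, 0.0378]
ee_rot: [0.0, 0.987, -0.16, 0.0]
wrist_force: [-6.8, -0.4, 21.1]
grip_width: 0.007
grip_force: 10.9
```

Emit:
carry_out(rows=[[0, 0, 0.001, 0, 0, 0, -1], [0, 0, 0, 0, 0, 0, -1]])

```text
time: 10.75
tool_pos: [0.5514, 0.0194, 0.0376]
ee_rot: [-0.0, 0.987, -0.16, 0.0]
wrist_force: [-11.5, -0.3, 31.2]
grip_width: 0.009
grip_force: 15.9
```

```bash
python3 -c "
from h import *
rep();slope()"
```

```text
t 10.75 case xyz mm [ 7.3  1.4 37.6] toolx yaw -18.5 tilt [ 0.001 -0.    -1.   ]
F [-11.5  -0.3  31.2] j [-0.05  0.56  1.77 -0.    0.81  1.84] gw 0.01
slope rad 0.04203496552119607 z at x=-85,7: [60.61659983 64.48381666] 1028
```

It has hit a hard stop at 31 N. Back off upwards and verify that the plate is flat.

Emit:
carry_out(rows=[[0, 0, -0.01, 0, 0, 0, -1], [0, 0, -0.04, 0, 0, 0, -1], [0, 0, -0.05, 0, 0, 0, -1], [0, 0, -0.05, 0, 0, 0, -1], [0, 0, -0.05, 0, 0, 0, -1], [0, 0, -0.05, 0, 0, 0, -1], [0, 0, -0.05, 0, 0, 0, -1], [0, 0, 0, 0, 0, 0, -1]])

```text
time: 11.6
tool_pos: [0.553, 0.0194, 0.342]
ee_rot: [-0.001, 0.987, -0.16, 0.005]
wrist_force: [1.0, -0.6, -0.6]
grip_width: 0.004
grip_force: 0.0
```

```bash
python3 - <<'E'
from h import *
s,R=rep();slope()
for n in("scene","top","wrist"):
    s=arm.snapshot(n);w=pts(s);d=w-O;X=d@U*1e3;Y=d@V*1e3;Z=w[...,2]*1e3
    print(n,np.isfinite(Z).mean())
    for a in range(-80,60,20):
        m=(abs(X-a)<8)&(abs(Y)<34)&(Z>45)&(Z<90); r=(abs(X-a)<8)&(abs(abs(Y)-49.5)<3)&(Z>62)&(Z<90)
        print(a,m.sum(),np.round(np.median(Z[m]),1),"rim",r.sum(),np.round(np.median(Z[r]),1))
    save(s,"l_"+n+".png")
    c=(X>60)&(X<110)&(abs(Y)<45)&(Z>100)&(Z<260)
    if c.sum()>50: p=np.polyfit(Z[c],X[c],1); print("cover slope",p[0],"x at 75:",np.polyval(p,75),"x at 250",np.polyval(p,250))
E
```

```text
t 11.6 case xyz mm [  8.9   1.9 342. ] toolx yaw -18.5 tilt [ 0.011 -0.001 -1.   ]
F [ 1.  -0.6 -0.6] j [-0.05  0.24  1.44 -0.    1.45  1.84] gw 0.0
slope rad -0.0016912930242238297 z at x=-85,7: [61.92310029 61.76750133] 1113
scene 0.9961360677083333
-80 82 62.3 rim 36 71.3
-60 141 61.8 rim 40 71.9
-40 141 62.1 rim 40 72.2
-20 142 61.5 rim 36 72.1
0 139 61.7 rim 38 73.4
20 131 61.8 rim 32 72.4
40 131 62.2 rim 36 72.1
cover slope -0.09173313140280809 x at 75: 94.93152197890001 x at 250 78.87822398340859
top 0.9961490885416666
-80 0 nan rim 0 nan
-60 0 nan rim 0 nan
-40 0 nan rim 0 nan
-20 0 nan rim 0 nan
0 0 nan rim 0 nan
20 0 nan rim 0 nan
40 0 nan rim 0 nan
cover slope -0.09152195770864897 x at 75: 96.46561170463916 x at 250 80.44926910562559
wrist 0.9959407552083334
-80 602 62.2 rim 104 73.9
-60 572 61.3 rim 109 73.8
-40 607 61.3 rim 105 74.1
-20 624 61.3 rim 112 74.0
0 631 61.4 rim 128 74.0
20 690 61.4 rim 119 74.1
40 682 61.8 rim 133 73.9
cover slope -0.10973684676909583 x at 75: 106.34866399078948 x at 250 87.1447158061977
  return _methods._mean(a, axis=axis, dtype=dtype,
  ret = ret.dtype.type(ret / rcount)
```

View pics/l_wrist.png

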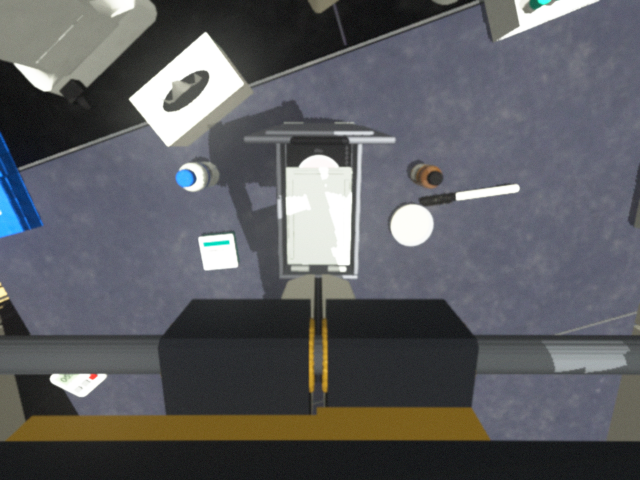

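The plate is flat: slope 0 and z 61.8 mm in both views. Next, see where the real fingertips are relative to the TCP.

```bash
python3 - <<'E'
from h import *
s,R=rep()
for n in("scene","top"):
    w=pts(arm.snapshot(n));d=w-s["tool_pos"]; L=d@R*1e3
    m=(np.hypot(L[...,0],L[...,1])<45)&(L[...,2]>-120)&(L[...,2]<40)
    P=L[m]; print(n,m.sum())
    for z in range(-110,40,10):
        q=P[abs(P[:,2]-z)<5]
        if len(q)>3: print(z,len(q),"x",np.round(np.percentile(q[:,0],[3,97]),0),"y",np.round(np.percentile(q[:,1],[3,97]),0))
E
```

```text
t 11.8 case xyz mm [  6.5   1.2 333.6] toolx yaw -18.5 tilt [-0.002  0.    -1.   ]
F [ 0.1 -0.3  0.8] j [-0.05  0.25  1.45  0.    1.45  1.84] gw 0.0
scene 555
-110 32 x [-37.   8.] y [-28.  22.]
-90 54 x [-13.   2.] y [-17.  17.]
-80 81 x [-12.   2.] y [-16.  17.]
-70 77 x [-12.   5.] y [-16.  18.]
-60 66 x [-13.   0.] y [-15.  17.]
-50 67 x [-12.   7.] y [-14.  15.]
-40 65 x [-12.   5.] y [-14.  16.]
-30 36 x [-14.  -6.] y [-10.  15.]
-20 5 x [-10.  -8.] y [-3.  8.]
top 28
-110 8 x [-35.   5.] y [-26.  29.]
```

The physical tips end about 24 mm behind the nominal TCP, and the fingers are about ±12 mm in x. Cross over the cover, come down behind it, then look.

Emit:
carry_out(rows=[[0.025, 0, 0, 0, 0, 0, -1], [0.025, 0, 0, 0, 0, 0, -1], [0.025, 0, 0, 0, 0, 0, -1], [0.025, 0, 0, 0, 0, 0, -1], [0.025, 0, 0, 0, 0, 0, -1], [0.004, 0, 0, 0, 0, 0, -1], [0, 0, 0.03, 0, 0, 0, -1], [0, 0, 0.03, 0, 0, 0, -1], [0, 0, 0.03, 0, 0, 0, -1], [0, 0, 0.028, 0, 0, 0, -1], [0, 0, 0, 0, 0, 0, -1]])

```text
time: 13.0
tool_pos: [0.6709, -0.021, 0.2127]
ee_rot: [0.0, 0.987, -0.16, -0.004]
wrist_force: [-0.7, 0.1, 0.4]
grip_width: 0.001
grip_force: 0.0
```

```bash
python3 - <<'E'
from h import *
rep()
r=165
for th in list(np.arange(1.48,-.01,-.148)): print(round(th,2),np.round([95-r*np.cos(th)+8*np.sin(th)+11,75+r*np.sin(th)+8*np.cos(th)-24],1))
E
```

```text
t 13.0 case xyz mm [133.5   1.3 212.7] toolx yaw -18.5 tilt [-0.008  0.001 -1.   ]
F [-0.7  0.1  0.4] j [-0.1   0.56  1.28  0.    1.31  1.79] gw 0.0
1.48 [ 99. 216.]
1.33 [ 74.7 213.2]
1.18 [ 51.2 206.8]
1.04 [ 28.8 197. ]
0.89 [  8.1 184.1]
0.74 [-10.5 168.2]
0.59 [-26.5 149.7]
0.44 [-39.6 129.1]
0.3 [-49.5 106.8]
0.15 [-56.   83.2]
0.0 [-59.  59.]
```

Emit:
carry_out(rows=[[-0.015, 0, -0.002, 0, 0, 0, -1], [-0.012, 0, -0.001, 0, 0, 0, -1], [-0.008, 0, 0, 0, 0, 0, -1], [-0.012, 0, 0.001, 0, 0, 0, -1], [-0.012, 0, 0.002, 0, 0, 0, -1], [-0.012, 0, 0.003, 0, 0, 0, -1], [-0.012, 0, 0.003, 0, 0, 0, -1], [-0.011, 0, 0.005, 0, 0, 0, -1], [-0.011, 0, 0.005, 0, 0, 0, -1], [0, 0, 0, 0, 0, 0, -1]])

```text
time: 14.0
tool_pos: [0.5732, 0.0122, 0.2018]
ee_rot: [-0.0, 0.987, -0.16, 0.0]
wrist_force: [-0.3, -0.1, 0.4]
grip_width: 0.004
grip_force: 0.0
```

```bash
python3 - <<'E'
from h import *
rep()
s=arm.snapshot('scene');cv2.imwrite('pics/sc5.png',cv2.resize(s['img'][130:310,220:420,::-1],None,fx=3.3,fy=3.3,interpolation=2))
E
```

```text
t 14.0 case xyz mm [ 30.3   1.5 201.8] toolx yaw -18.4 tilt [ 0.  0. -1.]
F [-0.3 -0.1  0.4] j [-0.06  0.39  1.58  0.    1.17  1.83] gw 0.0
```

View pics/sc5.png

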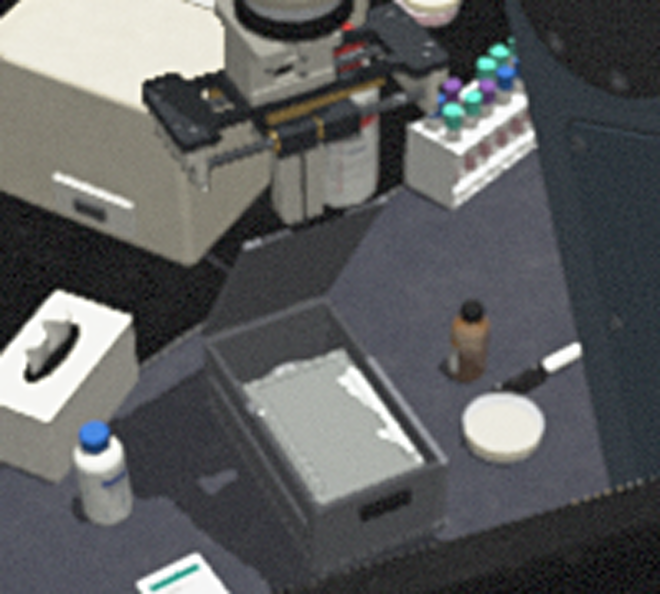

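The crop shows the cover swinging over with the fingers behind its free edge at (310,215). The plate is still flat at (340,430). Continuing the arc.

Emit:
carry_out(rows=[[-0.011, 0, 0.008, 0, 0, 0, -1], [-0.011, 0, 0.009, 0, 0, 0, -1], [-0.01, 0, 0.008, 0, 0, 0, -1], [-0.009, 0, 0.009, 0, 0, 0, -1], [-0.008, 0, 0.009, 0, 0, 0, -1], [-0.008, 0, 0.009, 0, 0, 0, -1], [-0.007, 0, 0.01, 0, 0, 0, -1], [-0.006, 0, 0.01, 0, 0, 0, -1], [-0.005, 0, 0.011, 0, 0, 0, -1], [-0.005, 0, 0.011, 0, 0, 0, -1], [0, 0, 0, 0, 0, 0, -1]])

```text
time: 15.15
tool_pos: [0.4965, 0.0373, 0.1055]
ee_rot: [0.0, 0.987, -0.16, -0.002]
wrist_force: [-0.0, -0.1, -0.4]
grip_width: 0.005
grip_force: 0.0
```

```bash
cat >> h.py <<'E'
def cov():
    w=pts(arm.snapshot('scene'));d=(w-O);X=d@U*1e3;Y=d@V*1e3;Z=w[...,2]*1e3
    m=(X>-85)&(X<90)&(abs(Y)<48)&(abs(Y)>22)&(Z<135)&(Z>68)
    p=np.polyfit(X[m],Z[m],1); r=Z-np.polyval(p,X); m&=abs(r)<8; p=np.polyfit(X[m],Z[m],1)
    print('cover slope',p[0],'z at -85,95',np.polyval(p,[-85,95]),m.sum())
E
python3 -c "
from h import *
rep();cov()"
```

```text
t 15.15 case xyz mm [-50.5   0.9 105.5] toolx yaw -18.5 tilt [-0.003  0.    -1.   ]
F [-0.  -0.1 -0.4] j [-0.02  0.38  1.87 -0.    0.9   1.87] gw 0.0
cover slope -0.2888343757213463 z at -85,95 [133.00950727  81.01931964] 499
```

Emit:
carry_out(rows=[[-0.003, 0, 0.011, 0, 0, 0, -1], [-0.002, 0, 0.011, 0, 0, 0, -1], [-0.001, 0, 0.01, 0, 0, 0, -1], [0, 0, 0.007, 0, 0, 0, -1], [0, 0, 0.003, 0, 0, 0, -1], [0, 0, 0, 0, 0, 0, -1]])

```text
time: 15.8
tool_pos: [0.4921, 0.039, 0.0646]
ee_rot: [0.0, 0.987, -0.16, -0.0]
wrist_force: [-0.7, -0.1, 0.3]
grip_width: 0.002
grip_force: 0.0
```

```bash
python3 -c "
from h import *
rep();cov()"
```

```text
t 15.8 case xyz mm [-55.1   1.1  64.6] toolx yaw -18.5 tilt [-0.001 -0.    -1.   ]
F [-0.7 -0.1  0.3] j [-0.02  0.44  1.91 -0.    0.8   1.88] gw 0.0
cover slope -0.017515932477480088 z at -85,95 [86.29899605 83.1461282 ] 471
```

Emit:
carry_out(rows=[[0, 0, 0.0015, 0, 0, 0, -1], [0, 0, 0.0015, 0, 0, 0, -1], [0, 0, 0.001, 0, 0, 0, -1], [0, 0, 0, 0, 0, 0, -1]])

```text
time: 16.25
tool_pos: [0.4924, 0.0391, 0.0612]
ee_rot: [-0.0, 0.987, -0.16, 0.0]
wrist_force: [0.2, -0.6, -0.1]
grip_width: 0.005
grip_force: 0.1
```

Emit:
carry_out(rows=[[0, 0, 0.001, 0, 0, 0, -1], [0, 0, 0, 0, 0, 0, -1]])

```text
time: 16.45
tool_pos: [0.4923, 0.0391, 0.0601]
ee_rot: [-0.0, 0.987, -0.16, 0.0]
wrist_force: [1.2, -0.4, 0.4]
grip_width: 0.006
grip_force: 0.1
```

```bash
python3 -c "
from h import *
rep();cov()"
```

```text
t 16.45 case xyz mm [-55.    1.2  60.1] toolx yaw -18.5 tilt [ 0.  0. -1.]
F [ 1.2 -0.4  0.4] j [-0.02  0.44  1.91  0.    0.79  1.88] gw 0.01
cover slope 0.009635080189925992 z at -85,95 [82.00565231 83.73996674] 479
```

Emit:
carry_out(rows=[[0, 0, 0.001, 0, 0, 0, -1], [0, 0, 0.001, 0, 0, 0, -1], [0, 0, 0, 0, 0, 0, -1]])

```text
time: 16.8
tool_pos: [0.4922, 0.0391, 0.059]
ee_rot: [0.0, 0.987, -0.16, -0.0]
wrist_force: [-5.6, 0.6, 16.0]
grip_width: 0.006
grip_force: 8.1
```

Emit:
carry_out(rows=[[0, 0, 0.001, 0, 0, 0, -1], [0, 0, 0, 0, 0, 0, -1]])

```text
time: 17.0
tool_pos: [0.4924, 0.0391, 0.0589]
ee_rot: [0.0, 0.987, -0.16, 0.0]
wrist_force: [-10.3, -0.3, 28.3]
grip_width: 0.002
grip_force: 14.4
```

Emit:
carry_out(rows=[[0, 0, 0.001, 0, 0, 0, -1], [0, 0, 0, 0, 0, 0, -1]])

```text
time: 17.2
tool_pos: [0.4924, 0.0391, 0.0587]
ee_rot: [0.0, 0.987, -0.16, 0.0]
wrist_force: [-14.2, 0.4, 41.9]
grip_width: -0.0
grip_force: 20.8
```

It is at a hard stop at 42 N. Lift clear and check.

Emit:
carry_out(rows=[[0, 0, -0.005, 0, 0, 0, -1], [0, 0, -0.03, 0, 0, 0, -1], [0, 0, -0.04, 0, 0, 0, -1], [0, 0, -0.05, 0, 0, 0, -1], [0, 0, -0.05, 0, 0, 0, -1], [0, 0, -0.03, 0, 0, 0, -1], [-0.03, 0, 0, 0, 0, 0, -1], [-0.03, 0, 0, 0, 0, 0, -1], [0, 0, 0, 0, 0, 0, -1], [0, 0, 0, 0, 0, 0, -1]])

```text
time: 18.2
tool_pos: [0.4354, 0.0581, 0.2613]
ee_rot: [-0.0, 0.987, -0.16, 0.0]
wrist_force: [1.1, -0.3, -0.1]
grip_width: 0.007
grip_force: 0.0
```

```bash
python3 - <<'E'
from h import *
rep();cov()
s=arm.snapshot('wrist');save(s,'end.png');w=pts(s);d=w-O;X=d@U*1e3;Y=d@V*1e3;Z=w[...,2]*1e3
for a in range(-90,95,30):
    m=(abs(X-a)<8)&(abs(Y)<36)&(Z>60)&(Z<120); print(a,m.sum(),np.round(np.median(Z[m]),1))
E
```

```text
t 18.2 case xyz mm [-115.     1.1  261.3] toolx yaw -18.4 tilt [ 0.001 -0.    -1.   ]
F [ 1.1 -0.3 -0.1] j [ 0.03  0.07  1.83 -0.    1.24  1.92] gw 0.01
cover slope 0.0010344740455116215 z at -85,95 [81.42335207 81.6095574 ] 1149
-90 955 79.2
-60 1154 82.4
-30 1276 82.4
0 1331 82.5
30 1410 82.5
60 1542 82.6
90 241 79.6
```

View pics/end.png

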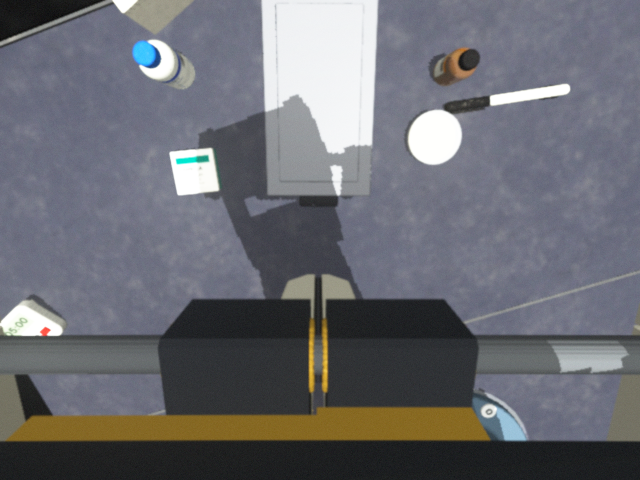

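The cover lies flat on the rim in the view (265–378, 0–195): its raised field is at 82.5 mm and level. The other things on the bench stand as before and the hand is clear.

```bash
python3 -c "
from bench import arm
print(arm.sign_off())"
```

```text
the job is handed in; nothing more can be done
None
```

The job is handed in at about 18 s of the 54 s: plate pushed flat first, then the cover pressed shut on the rim (level, about 82.5 mm high), nearby bench things undisturbed in the last view, hand clear; on the way the upper arm passed through where the monitor stands, with no contact force on the joints.

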